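# Feed a sample cell down the analyser's inlet chute

## Robot

A 6-joint arm with a two-finger parallel gripper is mounted at the origin on the work surface. World frame = base frame: x ahead of the robot, y to its left, z up, the work surface at z = 0. Lengths are in m, angles in rad, forces in N, time in s.
With the tool pointing down it reaches from about 0.275 to 0.825 m from the base axis. Payload 4.9 kg.
Tool frame: the origin (TCP) lies midway between the tips of the shut fingers; the grasp point (between the pads) lies 19 mm behind it (grip_point_offset is the distance from the TCP to the grasp point, in m); z points along the fingers, y is the line along which they close (so a half turn about z gives the same grasp; the last joint's range is limited). The gripper opens to 85 mm and grips with 20 to 120 N. Pads are 22 mm wide; open, the fingers measure 114 mm over their backs; the gripper's body (76 mm by 85 mm) begins 54 mm behind the grasp point. The pads swing forward as they close: fully open they stand 13 mm farther back than shut.
Start: joints at [1.154, 0.326, -0.193, 1.052, 0, 1.437], TCP at [0.153, 0.528, 0.231] pointing down, gripper open.
Joint ranges: [-2.65, 2.65], [-0.97, 1.79], [-1.3, 1.35], [-1.93, 2.1], [-1.47, 1.37], [-3.14, 3.14]. Speed limits (rad/s): [2.57, 2.57, 3.14, 3.14, 3.14, 3.14].

## Interface

Orientations are given as a rotation vector (axis times angle).
In Python, from cell import * gives the robot as it stands. Calls block until the motion is done:
- movep(position, orientation): joint-space move of the TCP to a pose.
- move_l(position, velocity=0.15, rot=None, until_force=None): straight line of the TCP; rot=None keeps the orientation; velocity is the mean speed in m/s. With until_force (N) it stops when the force on the tool has changed by that much, and returns True; else False.
- set_joints(angles): joint-space move.
- let_go() and grab(newtons=None): open the fingers fully, or close them until they stop; newtons is the grip in N (None keeps the last).
- sleep(seconds).
- ik(position, orientation): joint angles nearest the present ones, or None.
- get_state(): the state.
- grab_frame(name): name is "scene" or "top"; returns a dict with "img" (480x640x3 uint8, red, green, blue), "fx", "fy", "cx", "cy" (pixels), "cam_to_world" (4x4, takes a point from camera to world coordinates). Camera axes: x right, y down, z forward; pixel columns grow to the right and rows downward; lengths in m; the calibration is good to about 2 mm. A picture is of the moment at which its call begins. There is no depth.
A pose or a line that the arm cannot do raises MotionError and nothing moves.
- sign_off(): hands the job in; it is judged then, once.
Trained networks look in the newest picture that a camera, given by its name, has taken for a name from the list of things; names that differ only in an ending like _2 or _b are one class to them, and where a whole thing is asked for, a point or a joint stands for the part that bears it (a point fixed in the world has none). Each returns a list of dicts, best first, with "score" (0 to 1); they miss things now and then, are a little off and sometimes report something else, mostly with a low value. They report only what shows in the picture. A call takes as long as a camera call. They do not tell look-alikes from the thing itself.
- spot_in(camera, name): "centre" ([column, row] in pixels, amid what is visible of it).
- silhouettes(camera, name): "mask" (480x640 bool, what is visible of it) and "centre" ([column, row] in pixels, amid what is visible of it).
- tip_of(camera, name): "centre" ([column, row] in pixels: a listed point, or the origin of a listed thing).
The state is a dict: "clock": time; "q": joint angles; "joint_velocities": joint speeds; "tau": joint torques, N m; "position": TCP position; "eef_rot": TCP orientation; "contact_force": force on the tool from outside, world axes, zero at the start; "wrist_torque": the same for the moment, N m; "finger_gap": opening from 0.0 (shut) to 1.0 (fully open); "grasp_force": force on a finger pad.
Only numpy, scipy, OpenCV 4.12 (cv2) and the standard library are available. Lean on these libraries where they do the work, as an engineer would, in place of code of your own. Each camera call takes 0.05 s, during which the arm holds its last target. There are 200 camera calls.

## Task

Take the middle-sized of the three aluminium sample cells from the white tray and set it upright on the open upper end of the analyser's sloping inlet chute. Then push it down the chute, past the sprung drag shoe, until it rests against the escapement's spring stop, gently enough not to trip the stop, and leave it there. Leave the other two cells where they are.

Things in the scene. Friction and masses are not known exactly. Their poses are not given: they have to be found in the camera images.
- cell: the sample cell to feed: a plain upright aluminium cylinder, 40 mm in diameter, 45 mm tall, about 150 g; the middle-sized of three equally tall ones on the tray. Origin at the centre of its underside, z along its axis.
- cell_small: a thinner sample cell to leave alone, 26 mm in diameter, 45 mm tall, on the tray. Origin at the centre of its underside.
- cell_large: a wider sample cell to leave alone, 56 mm in diameter, 45 mm tall, on the tray. Origin at the centre of its underside.
- channel: the straight sloping steel channel of the inlet chute. Origin on the deck's surface at its midline; x runs downhill along the deck (12 degrees below level), z is square to the deck, y across. Deck from x = -130 to +110 mm. Side fences 8 mm high, inner faces at y = +-23 mm, upper end open; from x = -5 mm on, the -y fence is 24 mm high. The cell does not slide down by its own weight.
- head (a point): the loading place on the deck, at x = -85 mm, y = 0 in the channel's frame, where the cell may be set (anywhere with the cell's centre between x = -120 and -40 mm will do).
- escapement: the dark block at the channel's lower end and the stop it carries: an upright steel plate 34 mm wide, 2 to 32 mm over the deck. Origin and axes as the channel's. The stop's depth is set anew each time and not measured: face at x = 70 to 94 mm. Spring-backed: 2.5 N per mm, 6 mm travel; over 12 N from the cell trips (spoils) it. A total push of 8 to 10 N, drag included, seats the cell.
- shoe_point (a point): start of the flat of the sprung plastic drag shoe on the channel's +y side, at x = 47 mm, y = 15 mm, 14 mm over the deck (channel frame). The shoe reaches 6 to 22 mm over the deck: a ramp from x = 27 to 47 mm, then a flat to x = 87 mm. It squeezes the cell against the -y fence: getting past takes roughly 2 to 6 N, and that drag stays to the end.
- guard_edge (a point): middle of the uphill edge of the clear flat guard over the channel's lower end, at x = 66 mm (channel frame), on its underside, 52 mm over the deck. The guard is 3 mm thick, 86 mm wide, and runs to x = 112 mm.
Not all that is in view belongs to the job. What is shaped like the cell but green is not meant.

How it is judged:
On the way, in this order (a step that is already met when the one before it is completed fails the run):
1. the cell stands on the deck at the open upper end of the chute (x of cell in the frame of channel between -0.13 and -0.015 m and y of cell in the frame of channel between -0.006 and 0.006 m and z of cell in the frame of channel between -0.004 and 0.004 m and angle between the z axis of cell and the z axis of channel, either way round below 0.12 rad), for 0.2 s.
2. the cell, upright in the chute, bears on the escapement's stop (x of cell in the frame of channel above 0.042 m and angle between the z axis of cell and the z axis of channel, either way round below 0.2 rad and contact force between cell and escapement above 0.3 N), for 0.2 s.
At the end, for the whole second after the job is handed in: the middle-sized cell rests in the lower end of the chute, square to the deck within 0.12 rad, at rest (under 10 mm/s), bearing on the escapement's stop with at least 0.1 N (x of cell in the frame of channel between 0.042 and 0.085 m and y of cell in the frame of channel between -0.006 and 0.006 m and angle between the z axis of cell and the z axis of channel, either way round below 0.12 rad and contact force between cell and escapement above 0.1 N and linear speed of cell below 0.01 m/s); the robot touches nothing.
It fails at once if the cell presses on the escapement's stop with more than 12 N (it trips) (contact force between cell and escapement above 12 N).
It fails at once if the thin cell is moved more than 20 mm (distance of cell_small from where it was at the start of the episode above 0.02 m).
It fails at once if the wide cell is moved more than 20 mm (distance of cell_large from where it was at the start of the episode above 0.02 m).
It also fails if it takes over 72 s, if anything falls off the work surface, if the arm or the gripper's body presses on something with over 40 N, if the wrist force passes 120 N, or if a joint passes its speed limit or range.

## Working session

There is one attempt and no reset: what is moved stays moved. The work goes in short steps, each a Python script; the robot and the scene stay as the last script left them, time stands still between calls to the robot, and variables do not carry over. Pictures are saved under pics/ and viewed, at most 11 in all, crops included, and the job is handed in when it is done.

```bash
mkdir -p pics; cat > h.py <<'E'
from cell import *
import numpy as np, cv2
def save(n,im,): cv2.imwrite(f'pics/{n}.png',im[:,:,::-1])
def ray(f,px):
    T=np.array(f["cam_to_world"]);d=np.array([(px[0]-f["cx"])/f["fx"],(px[1]-f["cy"])/f["fy"],1.])
    return T[:3,3],T[:3,:3]@d
def onz(f,px,z):
    o,d=ray(f,px);return o+d*(z-o[2])/d[2]
def proj(f,P):
    T=np.array(f["cam_to_world"]);c=T[:3,:3].T@(np.array(P)-T[:3,3]);return np.array([f["fx"]*c[0]/c[2]+f["cx"],f["fy"]*c[1]/c[2]+f["cy"]])
E
python3 - <<'E'
from h import *
for c in("scene","top"):
    f=grab_frame(c);save(c+"0",f["img"]);print(c,f["fx"],f["cx"],f["cy"],np.round(f["cam_to_world"],3).tolist())
    for n in("cell","cell_small","cell_large","channel","escapement"):
        print(n,[(np.round(d["centre"]),round(d["score"],2),d["mask"].sum()) for d in silhouettes(c,n)][:4])
    for n in("cell","channel","head","shoe_point","guard_edge","escapement"):
        print("tip",n,[(np.round(d["centre"],1),round(d["score"],2)) for d in tip_of(c,n)][:4])
print(get_state())
E
```

```text
scene 550.4985452341335 322.6839551661137 235.80331364779025 [[0.819, 0.438, -0.371, 0.805], [0.574, -0.642, 0.508, -0.37], [-0.016, -0.629, -0.777, 0.764], [0.0, 0.0, 0.0, 1.0]]
cell [(array([354., 180.]), 0.92, np.int64(627)), (array([352., 223.]), 0.81, np.int64(582)), (array([293., 208.]), 0.73, np.int64(614)), (array([300., 157.]), 0.63, np.int64(520))]
cell_small [(array([461., 207.]), 0.6, np.int64(317))]
cell_large [(array([407., 190.]), 0.76, np.int64(1067))]
channel [(array([266., 309.]), 0.55, np.int64(9502)), (array([353., 180.]), 0.2, np.int64(593))]
escapement [(array([212., 350.]), 0.61, np.int64(1216))]
tip cell [(array([300.7, 166.3]), 0.9), (array([354.9, 189.7]), 0.71), (array([354.3, 232.5]), 0.67), (array([293.9, 216.8]), 0.62)]
tip channel [(array([287.4, 298.6]), 0.79)]
tip head [(array([333.2, 261.7]), 0.65)]
tip shoe_point [(array([268. , 321.5]), 0.86)]
tip guard_edge []
tip escapement [(array([334.2, 265.2]), 0.52)]
top 558.8945835049119 320.8786925160132 234.98092019154342 [[0.081, -0.977, 0.198, 0.274], [-0.997, -0.078, 0.019, 0.079], [-0.003, -0.199, -0.
[... 807 characters left out ...]
: 1.2, 'q': array([ 1.15381376e+00,  3.26192788e-01, -1.92587485e-01,  1.05199720e+00,
       -1.16204621e-05,  1.43660469e+00]), 'joint_velocities': array([ 5.47150641e-04,  2.10512564e-04,  6.71535502e-05, -1.54863593e-03,
       -3.73220197e-04, -1.17772631e-04]), 'tau': array([ 1.62126285e-03, -4.43336678e+01,  2.62757510e+01,  1.22588444e-03,
       -8.43537669e-05, -2.09951549e-07]), 'position': array([0.15346847, 0.52818079, 0.23128953]), 'eef_rot': array([4.42725980e-01, 3.11022437e+00, 2.35274560e-05]), 'contact_force': array([ 0.10178759, -0.57734981, -0.07426013]), 'wrist_torque': array([ 0.02387177, -0.02226309,  0.0134002 ]), 'grasp_force': 0.0, 'finger_gap': 1.0016639182332019}
```

View pics/scene0.png

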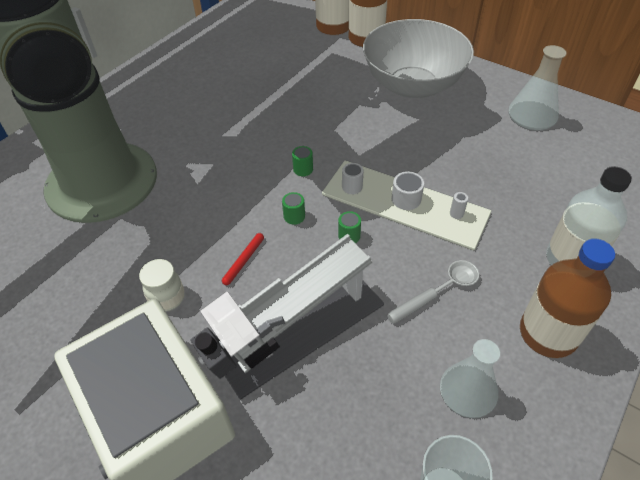

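View pics/top0.png

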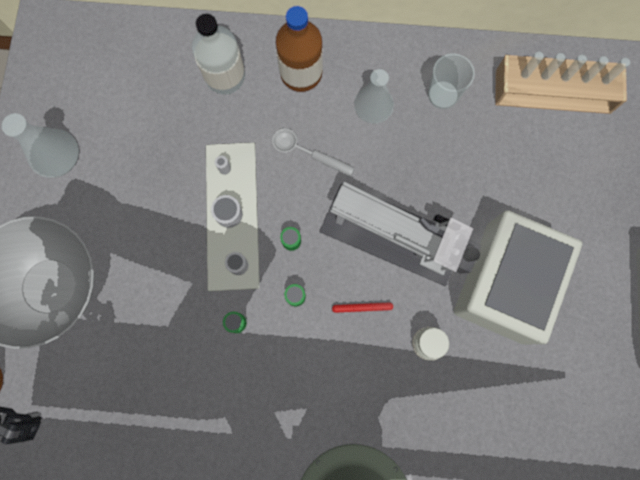

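Look-alikes are the green cylinders at scene (300,157), (293,208) and (350,225), or top (288,238), (293,293) and (235,323). On the tray are three grey cylinders: thin at scene (461,207) / top (220,165), wide at (407,190) / (226,212), and middle-sized at (354,180) / (235,265). I choose the middle-sized one, which is bare grey and in shade. Next I fit the positions and check with a close crop.

```bash
cat >> h.py <<'E'
def Rch(yaw):
    c,s=np.cos(yaw),np.sin(yaw);a=np.radians(12);Rz=np.array([[c,-s,0],[s,c,0],[0,0,1]])
    return Rz@np.array([[np.cos(a),0,np.sin(a)],[0,1,0],[-np.sin(a),0,np.cos(a)]])
E
python3 - <<'E'
from h import *
from scipy.optimize import least_squares
F={c:grab_frame(c) for c in("scene","top")}
def tri(a,b):
    A=[];B=[]
    for c,p in(("scene",a),("top",b)):
        o,d=ray(F[c],p);d=d/np.linalg.norm(d);M=np.eye(3)-np.outer(d,d);A.append(M);B.append(M@o)
    return np.linalg.lstsq(np.vstack(A),np.hstack(B),rcond=None)[0]
print("cell ctr",tri((354,180),(235,265)),"org",tri((354.9,189.7),(239.3,267.6)))
print("large",tri((407,190),(226,212)),"small",tri((461,207),(220,165)))
print("ch",tri((287.4,298.6),(398,224.5)),"head",tri((333.2,261.7),(360.2,209.9)),"shoe",tri((268,321.5),(427.2,229.2)))
obs=[("scene",(0,0,0),(287.4,298.6)),("top",(0,0,0),(398,224.5)),("scene",(-.085,0,0),(333.2,261.7)),("top",(-.085,0,0),(360.2,209.9)),
("scene",(.047,.015,.014),(268,321.5)),("top",(.047,.015,.014),(427.2,229.2)),("top",(.066,0,.052),(442,239.2))]
g=lambda v:np.concatenate([proj(F[c],v[:3]+Rch(v[3])@np.array(P))-p for c,P,p in obs])
h=tri((287.4,298.6),(398,224.5));e=tri((333.2,261.7),(360.2,209.9));d=h-e
r=least_squares(g,[*h,np.arctan2(d[1],d[0])],loss="soft_l1",x_scale=[.01,.01,.01,.1]);v=r.x
print(v,np.round(g(v).reshape(-1,2),1).tolist());np.save("ch.npy",v)
out=[]
for c,(x0,y0,w,hh) in(("scene",(190,140,300,240)),("top",(190,130,300,170))):
    im=F[c]["img"].copy()
    cr=cv2.resize(im[y0:y0+hh,x0:x0+w],None,fx=2.6,fy=2.6,interpolation=3)
    for P in [(-.13,.023,0),(-.13,-.023,0),(.11,.023,0),(.11,-.023,0),(0,0,0),(.066,.043,.052),(.066,-.043,.052),(.112,.043,.055),(.112,-.043,.055),(-.005,-.023,.024),(-.13,.023,.008),(-.13,-.023,.008)]:
        p=(proj(F[c],v[:3]+Rch(v[3])@np.array(P))-(x0,y0))*2.6;cv2.circle(cr,tuple(int(i) for i in p),3,(255,0,0),1)
    cv2.imwrite(f"pics/{c}1.png",cr[:600,:800,::-1])
E
```

```text
cell ctr [0.41942553 0.26125053 0.01999628] org [ 0.42052734  0.25853889 -0.00458907]
large [0.51966498 0.2877801  0.02922927] small [0.61750008 0.31288415 0.02052638]
ch [ 0.50671434 -0.04551914  0.08171396] head [0.52823781 0.03137885 0.10056019] shoe [ 0.50495597 -0.09592382  0.08324868]
[ 0.50419023 -0.04534218  0.07909683 -1.86257498] [[1.9, -0.7], [1.4, 3.4], [0.1, 0.4], [-2.2, -0.2], [-0.5, 0.2], [0.2, 0.3], [0.2, -0.7]]
```

View pics/scene1.png

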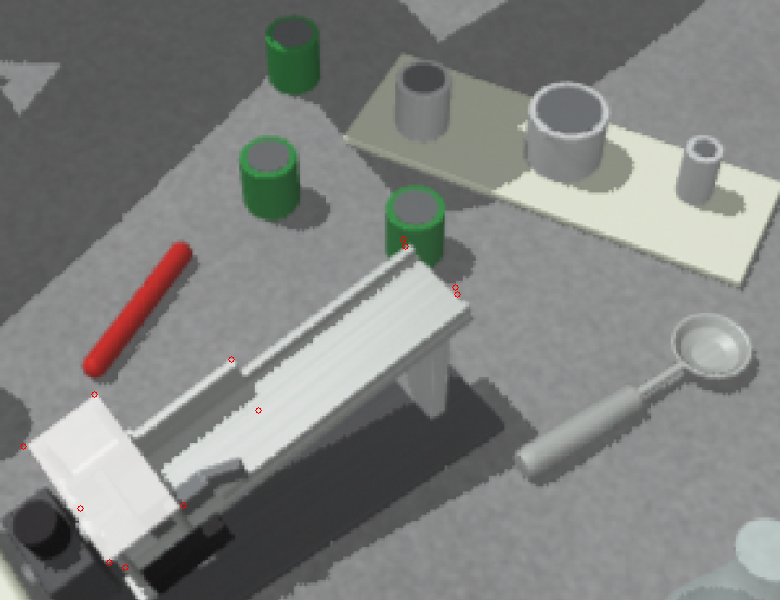

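View pics/top1.png

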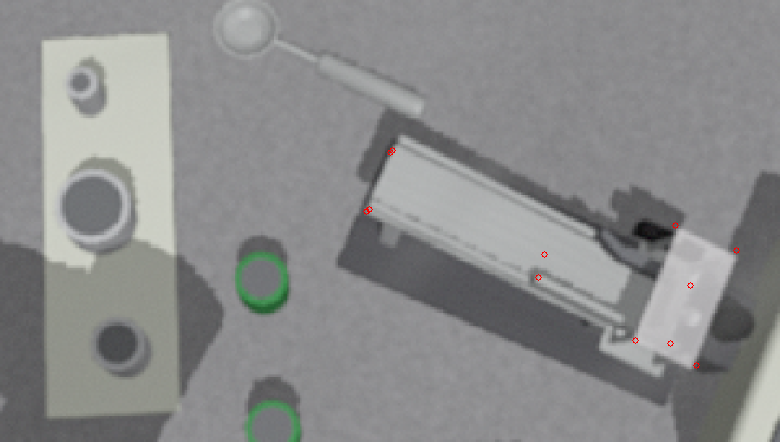

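The crop confirms the choice: the middle-sized grey cell stands on the shaded end of the tray. The guard matches the model, but the chute's upper end is about 3 px off, so I zoom there and pick the corners by hand.

```bash
python3 - <<'E'
from h import *
a=cv2.imread("pics/top0.png")[180:260,325:485];b=cv2.imread("pics/scene0.png")[230:270,225:385]
im=np.vstack([cv2.resize(x,None,fx=5,fy=5,interpolation=cv2.INTER_CUBIC) for x in(a,b)])
cv2.imwrite("pics/z2.png",im)
E
```

```text
(no output)
```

View pics/z2.png

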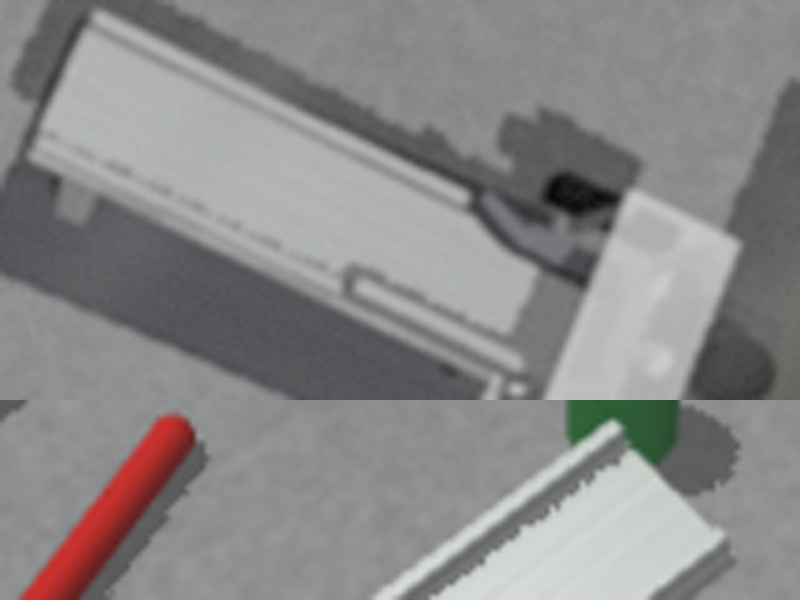

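```bash
python3 - <<'E'
from h import *
from scipy.optimize import least_squares
F={c:grab_frame(c) for c in("scene","top")}
A,B,G,H=(-.13,.023,.008),(-.13,-.023,.008),.066,.112
T=lambda x,y:(x/5+325,y/5+180)
obs=[("top",A,T(90,19)),("top",(-.13,.023,0),T(86,30)),("top",B,T(42,136)),("top",(-.005,-.023,.024),T(352,265)),
("top",(G,.043,.055),T(627,188)),("top",(H,.043,.055),T(742,242)),("top",(G,-.043,.055),(435.4,260.8)),("top",(H,-.043,.055),(458,271.5)),
("scene",B,(350,235.6)),("scene",(-.13,-.023,0),(350.6,240)),("scene",A,(368.6,257)),("scene",(-.005,-.023,.024),(279.2,279.2)),
("scene",(G,-.043,.055),(227.3,292.7)),("scene",(G,.043,.055),(260.4,335.4)),("scene",(H,-.043,.055),(201.5,310.4)),("scene",(H,.043,.055),(232.3,355.4)),
("top",(.047,.015,.014),(427.2,229.2)),("scene",(.047,.015,.014),(268,321.5))]
g=lambda v,cs=("top","scene"):np.concatenate([proj(F[c],v[:3]+Rch(v[3])@np.array(P))-p for c,P,p in obs if c in cs])
v0=np.load("ch.npy")
for cs in(("top",),("scene",),("top","scene")):
    r=least_squares(g,v0,args=(cs,),loss="soft_l1",x_scale=[.01,.01,.01,.1]);v=r.x
    print(cs,v,np.round(g(v,cs).reshape(-1,2),1).tolist())
np.save("ch.npy",v)
# tip constraint etc.
R=Rch(v[3]);print("head",v[:3]+R@[-.085,0,0])
E
```

```text
('top',) [ 0.50665853 -0.04612887  0.07757602 -1.90019946] [[0.1, 0.8], [-0.1, -0.5], [-0.3, -0.1], [1.5, 2.4], [0.9, -0.6], [0.1, -0.5], [-1.5, -0.2], [-1.5, -0.0], [0.5, 0.2]]
('scene',) [ 0.50505117 -0.04247859  0.07022306 -1.90887904] [[-0.3, 1.0], [-0.2, -0.7], [-0.2, -1.1], [2.4, 1.2], [0.9, -1.8], [-0.5, -0.9], [-0.3, 0.2], [-0.7, 0.4], [0.5, 1.4]]
('top', 'scene') [ 0.50737898 -0.04554231  0.07601126 -1.90472532] [[-0.1, 0.4], [-0.3, -0.9], [-0.5, -0.6], [1.1, 2.1], [0.4, -0.6], [-0.4, -0.4], [-2.2, -0.3], [-2.2, -0.1], [-0.3, 0.4], [-0.2, -1.3], [0.0, -1.6], [2.0, 1.1], [0.1, -1.6], [-0.8, -0.4], [-1.3, 0.7], [-1.2, 1.3], [0.0, 0.1], [0.2, 1.8]]
head [0.53462958 0.0330076  0.09368376]
```

```bash
cat >> h.py <<'E'
from scipy.spatial.transform import Rotation as Ro
v=np.load("ch.npy");RC=Rch(v[3])
def W(x,y,z): return v[:3]+RC@np.array([x,y,z])
def toC(p): return RC.T@(np.array(p)-v[:3])
def tool(y,z):
    y=np.array(y,float);z=np.array(z,float);y-=z*(y@z);y/=np.linalg.norm(y);return Ro.from_matrix(np.c_[np.cross(y,z),y,z]).as_rotvec()
E
python3 - <<'E'
from h import *
q0=get_state()["q"]
t=np.array([.97,.26,0]);p=np.array([-.26,.97,0])
for s in(1,-1):
    print(s,ik([.42,.26,.15],tool(s*p,[0,0,-1])),ik(W(-.085,0,.1),tool(s*RC[:,1],-RC[:,2])),ik(W(.03,-.003,.012),tool(s*RC[:,1],-RC[:,2])),ik(W(.03,-.003,.012),tool(s*RC[:,0],-RC[:,2])))
E
```

```text
1 [ 0.40475176  0.29819916 -0.45826494  0.81433222  0.          0.14286649] [-0.23602745  0.28490828 -0.37693995  0.8881747   0.20842179  1.67087063] [-0.42649723  0.39551266 -0.54552823  0.6494008   0.20852956  1.47617225] [-0.42649723  0.39551266 -0.54552823  0.6494008   0.20852956  3.04696857]
-1 [ 4.04751758e-01  2.98199160e-01 -4.58264943e-01  8.14332224e-01
  4.44089210e-16 -2.99872616e+00] [-0.23602745  0.28490828 -0.37693995  0.8881747   0.20842179 -1.47072202] [-0.42649723  0.39551266 -0.54552823  0.6494008   0.20852956 -1.66542041] [-0.42649723  0.39551266 -0.54552823  0.6494008   0.20852956 -0.09462408]
```

```bash
python3 - <<'E'
from h import *
p=np.array([-.26,.97,0]);r=tool(p,[0,0,-1])
movep([.42,.26,.14],r)
print(move_l([.42,.26,.012],.1,until_force=6),get_state()["position"])
grab(30);s=get_state();print(s["finger_gap"],s["grasp_force"],s["position"])
move_l([.42,.26,.2],.15);s=get_state();print(s["finger_gap"],s["grasp_force"],s["contact_force"],s["clock"])
movep(W(-.085,0,.12),tool(RC[:,1],-RC[:,2]))
s=get_state();print(s["finger_gap"],s["contact_force"],s["clock"],toC(s["position"]))
f=grab_frame("scene");a=f["img"][180:300,260:420];f=grab_frame("top");b=f["img"][170:270,320:480]
save("held",np.vstack([cv2.resize(x,(640,None or x.shape[0]*4)) for x in(a[::],)]))
save("held",np.hstack([cv2.resize(a,None,fx=2.5,fy=2.5),cv2.resize(b,(400,300))]))
E
```

```text
False [0.42050377 0.26023177 0.0125248 ]
0.4618326411217271 29.937230944633484 [0.42029592 0.25987786 0.0123731 ]
0.4601607726594536 30.342501997947693 [-0.31059268 -0.36569159 -2.54837546] 6.175
0.4615012802069833 [ 0.02787376  0.29230944 -1.06957668] 7.5333 [-0.08529114 -0.00049792  0.11957891]
```

View pics/held.png

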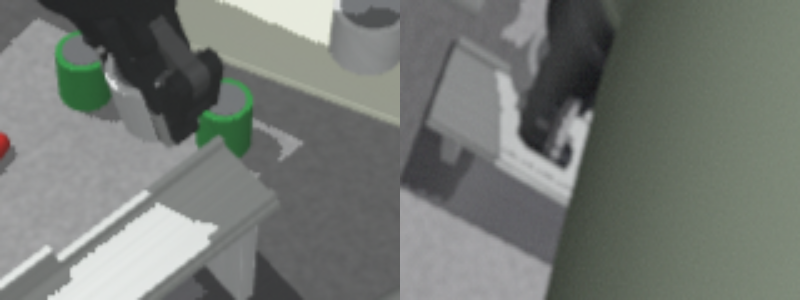

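The cell is held, at about (140,110) in the left view. I lower it onto the deck until it touches.

```bash
python3 - <<'E'
from h import *
move_l(W(-.085,0,.03),.12)
print(move_l(W(-.085,0,-.008),.015,until_force=4))
s=get_state();print(toC(s["position"]),s["contact_force"],s["wrist_torque"],s["clock"])
f=grab_frame("scene");save("down",cv2.resize(f["img"][190:310,260:420],None,fx=5,fy=5))
E
```

```text
True
[-8.49783387e-02  4.49574968e-06  8.69706510e-03] [-1.18018814 -1.15765372  5.93593933] [-0.1306459   0.18906345 -0.00300281] 9.9833
```

View pics/down.png

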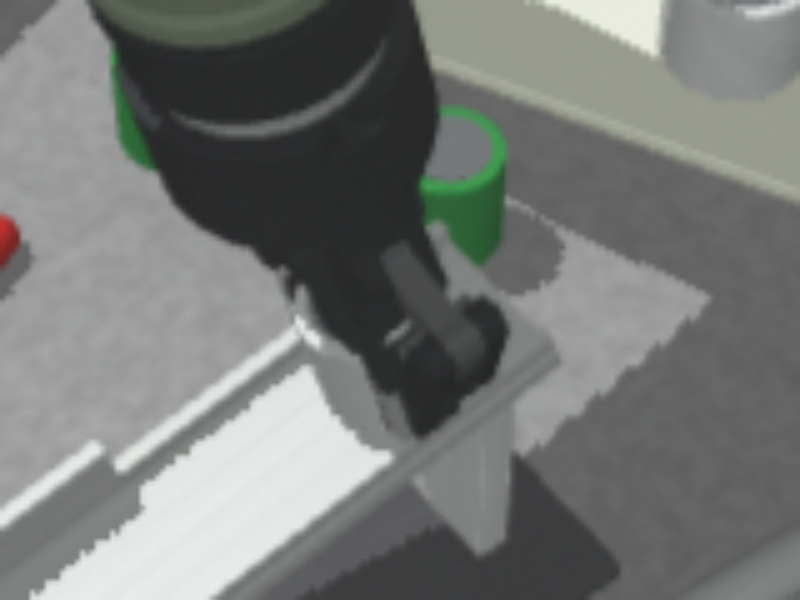

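The cell's underside sits between the fences at about (350,430), and the contact height fits the deck. I release, back off and check.

```bash
python3 - <<'E'
from h import *
let_go();sleep(.3)
move_l(W(-.085,0,.10),.15)
movep(W(-.20,0,.16),tool(RC[:,1],-RC[:,2]));grab(40)
s=get_state();print(s["clock"],s["finger_gap"],s["contact_force"])
f=grab_frame("scene");print([(d["centre"],d["score"]) for d in tip_of("scene","cell")]);print(proj(f,W(-.085,0,0)))
for x in (-.105,-.065): print(proj(f,W(x,0,0)))
save("placed",cv2.resize(f["img"][200:340,230:400],None,fx=4,fy=4,interpolation=2))
E
```

```text
12.9667 0.003193673070815955 [-0.29075973 -0.62044924  0.0384672 ]
[([349.1, 233.5], 0.98), ([341.1, 266.0], 0.9), ([296.2, 218.4], 0.85), ([303.2, 170.6], 0.66)]
[336.39268774 265.86543347]
[346.80347617 257.99027424]
[325.88611215 273.81305013]
```

View pics/placed.png

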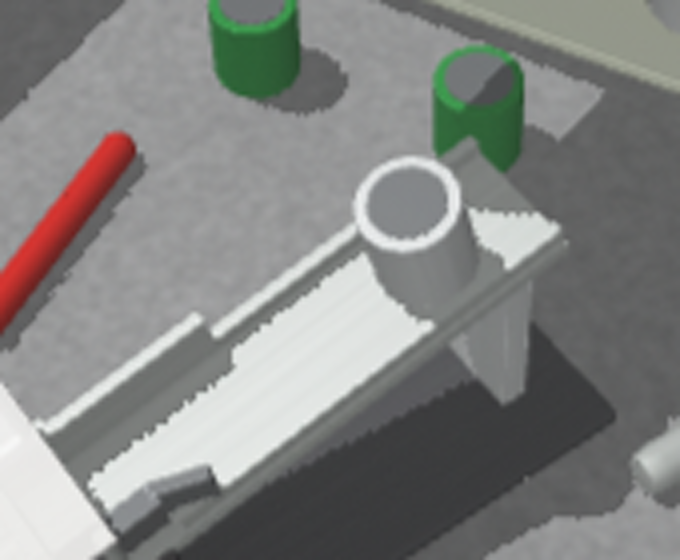

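The cell stands squarely in the chute, near (420,270) in the crop. I push now.

```bash
cat > push.py <<'E'
from h import *
def st(l):
    s=get_state();F=RC.T@s["contact_force"];print(l,"t",round(s["clock"],2),"pos",np.round(toC(s["position"])*1e3,1),"F",np.round(F,2));return -F[0]
E
python3 - <<'E'
from push import *
y=-.004;z=.012
movep(W(-.150,y,.07),tool(RC[:,1],-RC[:,2]))
print(move_l(W(-.150,y,z),.08,until_force=5));b0=st("down")
print(move_l(W(-.02,y,z),.025,until_force=5));st("mid")
f=grab_frame("scene");save("push",cv2.resize(f["img"][200:380,190:400],None,fx=3,fy=3,interpolation=2))
E
```

```text
False
down t 14.43 pos [-150.3   -3.6   12.4] F [-0.93 -0.81 -0.04]
False
mid t 19.78 pos [-20.  -4.  12.] F [-0.71 -0.19 -0.3 ]
```

View pics/push.png

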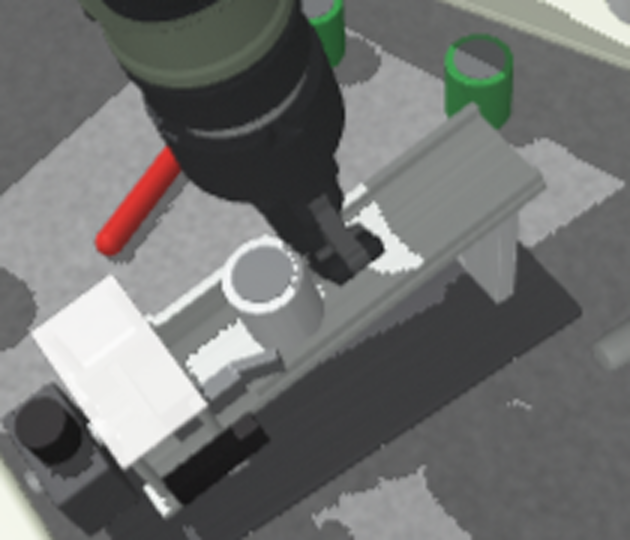

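The cell is sliding upright, now at (270,290) in the crop and just before the shoe. I go on slowly with a force stop.

```bash
python3 - <<'E'
from push import *
y=-.004;z=.012
sleep(.2);b=st("start")
for xt in (.0,.015,.050):
    th=8.2-(st("seg")-b)
    hit=move_l(W(xt,y,z),.006,until_force=th);st(f"hit {hit}")
    if hit: break
sleep(.3);st("held")
E
```

```text
start t 20.03 pos [-20.  -4.  12.] F [-0.34 -0.07  0.55]
seg t 20.03 pos [-20.  -4.  12.] F [-0.34 -0.07  0.55]
hit False t 23.52 pos [-0. -4. 12.] F [-1.84 -1.12  0.51]
seg t 23.52 pos [-0. -4. 12.] F [-1.84 -1.12  0.51]
hit False t 26.17 pos [14.9 -3.7 12.1] F [-2.66  1.09  0.72]
seg t 26.17 pos [14.9 -3.7 12.1] F [-2.66  1.09  0.72]
hit True t 29.94 pos [38.8 -4.2 11.9] F [-1.26 -0.65 -0.16]
held t 30.24 pos [38.6 -4.7 11.5] F [-0.24  0.66  0.46]
```

```bash
python3 - <<'E'
from push import *
y=-.004;z=.012
b=0.34
for i in range(12):
    x=.0385+.0005*i
    hit=move_l(W(x,y,z),.004,until_force=8.2-max(0,st("")-b))
    if hit: st("hit");break
sleep(.3);st("held")
f=grab_frame("scene");save("end",cv2.resize(f["img"][220:380,170:380],None,fx=3,fy=3,interpolation=2))
E
```

```text
t 30.24 pos [38.6 -4.7 11.5] F [-0.24  0.66  0.46]
 t 30.58 pos [38.2 -4.4 11.8] F [-2.22  0.01 -1.3 ]
 t 30.86 pos [38.5 -4.4 11.9] F [-5.53 -1.33 -0.85]
 t 31.13 pos [38.9 -4.3 11.9] F [-5.85 -0.82 -1.85]
 t 31.41 pos [39.2 -4.3 11.9] F [-6.44 -0.94 -1.89]
 t 31.68 pos [39.4 -4.3 11.9] F [-6.86 -0.82  0.41]
 t 31.96 pos [39.7 -4.2 11.9] F [-7.92 -0.81  0.15]
hit t 32.17 pos [39.  -4.6 11.7] F [-3.66  0.36  1.23]
held t 32.47 pos [38.9 -4.7 11.5] F [-3.42  1.54  1.79]
```

View pics/end.png

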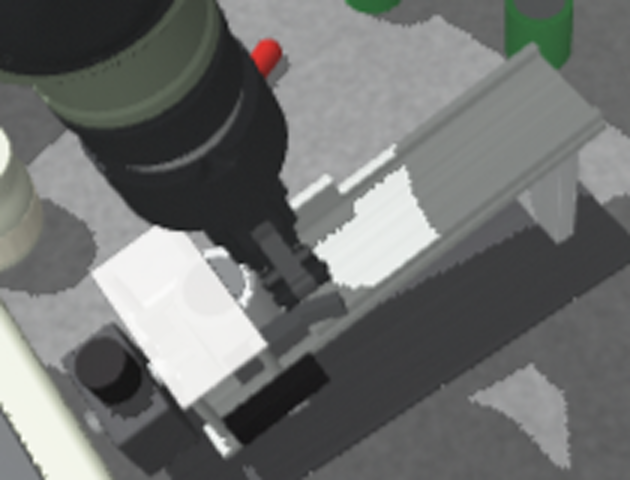

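The force climbs about 2.5 N/mm and the cell is partly under the guard at (230,275), so it is on the stop with about 8.2 N total push. I withdraw, check, then hand in.

```bash
python3 - <<'E'
from push import *
p=get_state()["position"];c=toC(p)
move_l(W(c[0]-.03,c[1],c[2]),.03);st("back")
move_l(W(c[0]-.03,c[1],.11),.12)
movep(W(-.2,0,.2),tool(RC[:,1],-RC[:,2]));st("clear")
f=grab_frame("scene");save("final",cv2.resize(f["img"][220:380,170:380],None,fx=3,fy=3,interpolation=2))
E
```

```text
back t 33.67 pos [ 9.  -4.8 11.4] F [ 0.13 -0.09 -0.53]
clear t 35.55 pos [-198.9   -0.5  198.7] F [0.83 0.29 0.16]
```

View pics/final.png

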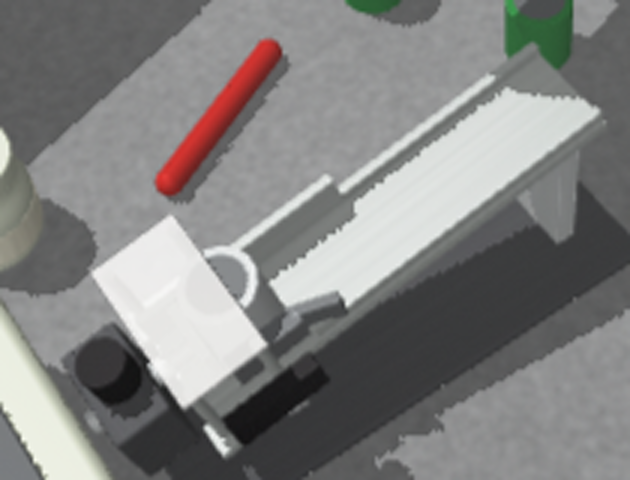

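The cell stands upright, partly under the guard at (230,280), and the tool is clear of it.

```bash
python3 -c "
from h import *
print(sign_off())"
```

```text
the job is handed in; nothing more can be done
None
```

I set the middle-sized cell on the chute and pushed it past the shoe onto the spring stop with about 8 N total push; it stands upright there with the arm clear, the other two cells were not touched, and I handed the job in at about 36 s (no verdict came back).

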